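Open the pressure cap of a torch cooler's coolant tank

ROBOT

A 6-joint arm with a two-finger parallel gripper is mounted at the origin on the work surface. World frame = base frame: x ahead of the robot, y to its left, z up, the work surface at z = 0. Lengths are in mm, angles in rad, forces in N, time in s.
With the tool pointing down it reaches from about 200 to 875 mm from the base axis. Payload 3.4 kg.
Tool frame: the origin (TCP) lies midway between the tips of the shut fingers; the grasp point (between the pads) lies 19 mm behind it; z points along the fingers, y is the line along which they close (so a half turn about z gives the same grasp; the last joint's range is limited). The gripper opens to 94 mm and grips with 3 to 60 N. Pads are 16 mm wide; open, the fingers measure 119 mm over their backs; the gripper's body (75 mm by 177 mm) begins 78 mm behind the grasp point.
Start: joints at [1.059, 0.276, 1.505, -0, 1.361, -0.121], TCP at [219.054, 531.677, 205.493] pointing down, gripper open.
Joint ranges: [-2.89, 2.89], [-0.75, 2.08], [0.22, 2.7], [-1.18, 4.32], [0.11, 2.71], [-2.7, 2.7]. Speed limits (rad/s): [2.57, 2.57, 3.14, 3.14, 3.14, 3.14].

INTERFACE

Orientations are given as a unit quaternion [w, x, y, z].
In Python, from plant import manip gives the robot as it stands. The module is installed in compiled form; this text tells all that it offers.
- The arm moves only by the tool play_rows, never from a script. Its argument "commands" is one flat list of numbers, 6 for each row, row after row: the shift along the world's x, y, z in m, then the turn, a rotation vector about the world's x, y, z in degrees. A call has 1 to 12 rows; each row is the pose to reach, as a shift and turn from the pose commanded when the call began; what a row does not reach only later rows make up. A row lasts 1/12 s, in which the tool goes at most 41.7 mm and 7.16 degrees, less where a joint would pass 70% of its speed; a pose out of reach is approached as far as the arm can. A call with a gripper value outside its range is refused whole. "grip" is the opening, from 0 (shut) to 1 (fully open), set as the call begins (left out, the last holds). The fingers move at their own pace and stop on an object; the grip force is fixed at half the most. Time passes only in rows, so rows that repeat a pose let the fingers close. It gives the time, the measured TCP pose, the force, the opening and the grip force at its end, in the units of the state.
- manip.get_obs(): the state, without advancing time (a new reading comes with each control period).
- manip.get_image(name): name is "scene" or "top"; returns a dict with "image" (420x560x3 uint8, red, green, blue), "range_z" (420x560 float32, mm along the optical axis (not along the pixel's ray), 0 where there is no reading), "fx", "fy", "cx", "cy" (pixels), "k1" (the pictures are not rectified: a ray, as slopes to the right and down, at radius r is drawn at 1 + k1 r^2 times it, then the intrinsics apply), "extrinsics" (4x4, takes a point from camera to world coordinates). Camera axes: x right, y down, z forward; pixel columns grow to the right and rows downward; lengths in mm; the calibration is good to about 2 mm. A picture is of the moment at which its call begins.
- manip.finish_job(): hands the job in; it is judged then, once.
The state is a dict: "t": time; "joints": joint angles; "qd": joint speeds; "effort": joint torques, N m; "tcp_pos": TCP position; "tcp_rot": TCP orientation; "contact_force": force on the tool from outside, world axes, zero at the start; "torque": the same for the moment, N m; "gripper_width": opening from 0.0 (shut) to 1.0 (fully open); "finger_force": force on a finger pad.
Only numpy, scipy, OpenCV 4.12 (cv2) and the standard library are available. Lean on these libraries where they do the work, as an engineer would, in place of code of your own. Each camera call takes 0.05 s, during which the arm holds its last target. There are 200 camera calls.

TASK

The torch cooler has to be topped up: open the winged pressure cap on the coolant tank. Without pressing on it, turn it counter-clockwise until you feel it come up gently against its first stop; then press it down firmly but not with brute force, and turn it on past the stop until it is released and springs up. Lift it out and set it down, without dropping it, upright in the parts tray; do not force the cap against its stop, and leave the other things where they are.

Things in the scene. Friction and masses are not known exactly. Their poses are not given: they have to be found in the camera images.
- cap_grip (a point): Centre of the wing of the black pressure cap: an upright bar 56 mm long (its x), 14 mm thick (y), 30 mm tall (15 mm above and below this point), on a round disc 62 mm across (66 over its ribs), 5 mm thick. At the start the cap is locked in the neck, z up, on the neck's axis, its wing at 0 to 7 degrees (counter-clockwise) from the tank's x axis. It opens counter-clockwise seen from above.
- cap: The same cap, about 0.09 kg; origin at the centre of its flat foot, 37 mm below cap_grip, same axes. Its stem, 31 mm across, with two lugs under the wing's ends, has about 1.5 mm of side play in the neck. Set down, it stands on the foot.
- neck (a point): Centre of the top rim of the filler neck, a steel ring 58 mm across, 21 mm above the tank's top. Axes are the tank's. With the cap locked the wing's centre is 26 mm, the disc's underside 6 mm above it. A spring holds the cap up with 6 N, 1 N more per mm pressed: 12 N at 6 mm, where the disc meets the rim. At 78 degrees (+-4) is a solid last stop; there the unpressed cap springs up 3 mm and lifts out.
- tank: Blue steel coolant tank, 240 (x) x 200 (y) x 120 mm, fixed on the table; origin at the centre of its underside. The neck's axis is at x = -30 mm, y = 0. A brass stub 22 mm across, 14 mm high stands on its top at x = 85, y = -65 mm. Pressing the cap with up to 25 N and turning it against the last stop with up to 0.7 N m does no harm.
- stops: Carrier of the pair of first stops, hidden in the neck under the cap; origin on its axis, 20 mm below the rim; axes of the tank. The stops are met with the wing at about 18 to 40 degrees from the tank's x (differs each time, not measured: feel it). Turning up to there takes under 0.25 N m; over 0.7 N m is forcing. The lugs pass under when pressed 3.5 mm or more (10 N); pressed too early they miss the stop.
- tray: Parts tray, aluminium, fixed on the table: 150 mm (x) by 220 mm (y), walls 22 mm high and 4 mm thick, floor 4 mm thick; origin at the centre of its underside. A copper nozzle stands near its +y end; the middle and the -y end are free.
- nozzle: Copper torch nozzle, 22 mm across, 40 mm tall, standing in the tray near its +y end; origin under its centre. Leave alone.
- disc: Small grinding disc pack, 50 mm across, 12 mm high, lying on the tank's top some 100 mm from the neck; origin under its centre. Leave alone.
- wrench: Wrench 180 mm long lying on the table between tank and tray. Leave alone.
- tube: Piece of square steel tube 220 x 40 x 40 mm lying on the table near the right side. Leave alone.
- hammer: Hammer 260 mm long lying on the table on the left. Leave alone.
- brush: Brush 200 mm long lying on the table beyond tank and tray. Leave alone.
Mind the look-alikes: they are no part of the job. Of the things like the cap, leave any that is yellow; of the rest the smaller one is meant.

How it is judged (in metres and radians):
On the way, in this order (a step that is already met when the one before it is completed fails the run):
1. the cap, not pressed down, is turned against its first stop (contact force between cap and stops above 2 N and z of cap_grip in the frame of neck above 0.024 m), for 0.1 s.
2. the cap, turned past the stop, has sprung up, still on the neck (z of cap_grip in the frame of neck above 0.0278 m and horizontal distance between cap_grip and neck below 0.008 m), for 0.05 s.
At the end, for the whole second after the job is handed in: The cap stands upright (within 0.12 rad) on its foot on the tray's floor, inside the walls, let go and at rest (x of cap_grip in the frame of tray between -0.056 and 0.056 m and y of cap_grip in the frame of tray between -0.091 and 0.091 m and z of cap_grip in the frame of tray between 0.036 and 0.046 m and angle between cap_grip's own z axis and vertical below 0.12 rad and linear speed of cap below 0.02 m/s and contact force between the fingers and anything else below 0.1 N); the robot touches nothing.
It fails at once if the cap is forced against its first stop (over 35 N) (contact force between cap and stops above 35 N).
It fails at once if the cap is pressed or forced into the neck with over 90 N (contact force between cap and tank above 90 N).
It fails at once if the cap is dropped (faster than 0.7 m/s while not held) (linear speed of cap above 0.7 m/s and contact force between the fingers and cap below 0.1 N).
It fails at once if a bystander is moved more than 30 mm (distance of any of nozzle, disc, wrench, tube, hammer, brush from where it was at the start of the episode above 0.03 m).
It also fails if it takes over 72 s, if anything falls off the work surface, if the arm or the gripper's body presses on something with over 40 N, if the wrist force passes 120 N, or if a joint passes its speed limit or range.

## Working session

There is one attempt and no reset: what is moved stays moved. The work goes in short steps, Python scripts to look and compute and a tool call to move; the robot and the scene stay as the last step left them, time stands still between calls to the robot, and variables do not carry over. Pictures are saved under pics/ and viewed, at most 10 in all, crops included, and the job is handed in when it is done.

Besides the shell and the picture viewer there is one more tool, called after ">>>" as name(argument=value, ...) on one line, values as JSON. play_rows: Moves the arm, as the interface text tells. Its arguments: {"type":"object","properties":{"commands":{"type":"array"},"grip":{"type":"number"}},"required":["commands"]}

```bash
mkdir -p pics; cat > h.py <<'E'
import numpy as np, cv2
from plant import manip
def grab(n):
    d=manip.get_image(n); np.savez('%s.npz'%n,**d); return d
def load(n): return dict(np.load('%s.npz'%n))
def K(d): return np.array([[d['fx'],0,d['cx']],[0,d['fy'],d['cy']],[0,0,1]],float)
def ray(d,uv):
    # drawn = s*(1+k1 r^2)
    p=cv2.undistortPoints(np.array(uv,float).reshape(-1,1,2),K(d),np.array([float(d['k1']),0,0,0])).reshape(-1,2)
    return np.c_[p,np.ones(len(p))]
def atz(d,uv,z):
    E=d['extrinsics']; r=ray(d,uv)@E[:3,:3].T; o=E[:3,3]
    return o+r*((z-o[2])/r[:,2])[:,None]
def pts(d):
    h,w=d['range_z'].shape; v,u=np.mgrid[:h,:w]
    r=ray(d,np.c_[u.ravel(),v.ravel()])*d['range_z'].reshape(-1,1)
    E=d['extrinsics']; return (r@E[:3,:3].T+E[:3,3]).reshape(h,w,3)
def proj(d,P):
    E=np.linalg.inv(d['extrinsics']); 
    q,_=cv2.projectPoints(np.array(P,float).reshape(-1,1,3),cv2.Rodrigues(E[:3,:3])[0],E[:3,3],K(d),np.array([float(d['k1']),0,0,0])); return q.reshape(-1,2)
E
python3 - <<'E'
from h import *
for n in('top','scene'):
    d=grab(n); cv2.imwrite(f'pics/{n}0.png',d['image'][...,::-1]); print(n,d['extrinsics'].round(3).tolist(),d['fx'],d['k1'])
print(manip.get_obs())
E
```

```text
top [[0.018, -0.988, 0.154, 368.345], [-1.0, -0.019, -0.004, 7.381], [0.007, -0.154, -0.988, 1332.349], [0.0, 0.0, 0.0, 1.0]] 469.99615921395844 -0.008636111604400278
scene [[0.487, 0.737, -0.469, 1169.792], [0.873, -0.405, 0.271, -327.348], [0.009, -0.542, -0.841, 1151.448], [0.0, 0.0, 0.0, 1.0]] 383.98930457477945 -0.03702979701167982
{'t': 0.1, 'joints': array([ 1.05899010e+00,  2.76481582e-01,  1.50596181e+00, -3.12600438e-05,
        1.36065685e+00, -1.20984913e-01]), 'qd': array([-2.85160189e-05, -2.12665927e-03, -4.63817168e-03,  1.41975052e-03,
        1.40235874e-03,  1.50255890e-04]), 'effort': array([ 3.02506378e-03, -4.05458486e+01, -2.37779886e+01,  7.03629828e-02,
        2.99191580e-02, -6.42784948e-05]), 'tcp_pos': array([218.8179653 , 531.22100917, 204.73765088]), 'tcp_rot': array([-2.20012320e-04,  1.94166126e-01,  9.80968372e-01, -7.21132289e-04]), 'contact_force': array([-0.02379152, -0.70576787,  0.49761684]), 'torque': array([ 0.03541867, -0.01166411, -0.01145886]), 'finger_force': 0.0, 'gripper_width': 1.0008178345478629}
```

View pics/top0.png

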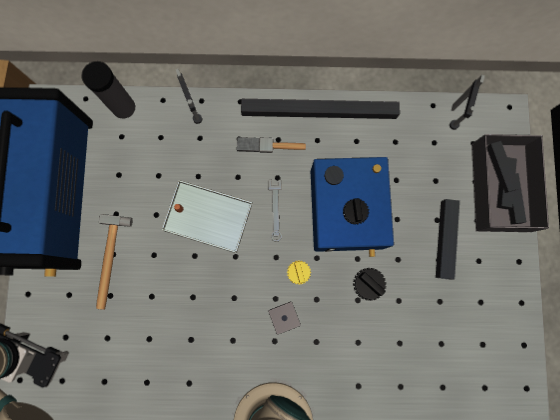

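View pics/scene0.png

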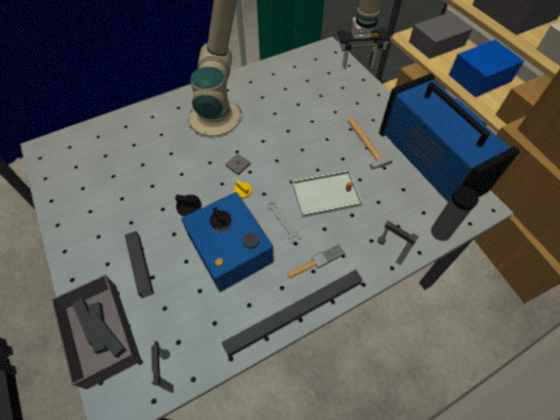

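Candidates in the top view are the black cap on the tank (356,211), a larger black cap on the table (370,284), a yellow one (299,272), and the flat disc pack (334,175). The smaller black cap on the tank is the one I want. Next I'll measure it and check it in a crop.

```bash
python3 - <<'E'
from h import *
d=load('top'); P=pts(d); im=d['image'].astype(int); hsv=cv2.cvtColor(d['image'],cv2.COLOR_RGB2HSV)
Z=P[...,2]
def big(m,win):
    w=np.zeros(m.shape,bool); w[win[1]:win[3],win[0]:win[2]]=1
    n,l,s,c=cv2.connectedComponentsWithStats((m&w).astype(np.uint8)); i=1+s[1:,4].argmax(); return l==i,c[i],s[i,4]
# tank top by depth
m=(Z>110)&(Z<200); t,c,a=big(m,(290,140,410,265)); print('tankpx',c,a)
cnt=max(cv2.findContours(t.astype(np.uint8),0,1)[0],key=len)
Q=atz(d,cnt.reshape(-1,2),120)[:,:2]; r=cv2.minAreaRect(Q.astype(np.float32)); print('tank top',r, cv2.boxPoints(r).round(1).tolist())
print('tanktop z',np.median(Z[t]))
# stub
s,c,a=big((hsv[...,0]<25)&(hsv[...,1]>110)&(hsv[...,2]>80),(365,155,390,180)); print('stub',atz(d,c,134),a)
# cap: dark
k,c,a=big((d['image'].max(2)<75),(335,192,378,232)); print('cap dark',c,a,atz(d,c,152), 'z',np.percentile(Z[k],[5,50,95]))
(u,v),rr=cv2.minEnclosingCircle(max(cv2.findContours(k.astype(np.uint8),0,1)[0],key=len)); print('circ',u,v,rr,atz(d,[u,v],152))
w=(Z>168)&(Z<200); w,c,a=big(w,(335,192,378,232)); 
W=P[w][:,:2]; print('wing',c,a,atz(d,c,182),np.median(Z[w]),cv2.minAreaRect(W.astype(np.float32)))
dd=W-W.mean(0); print('wing ang',np.degrees(np.arctan2(*np.linalg.svd(dd,0)[2][0][::-1])))
# tray
T,c,a=big((hsv[...,1]<60)&(hsv[...,2]>170)|((Z>10)&(Z<45)),(150,170,262,262)); cnt=max(cv2.findContours(T.astype(np.uint8),0,1)[0],key=len)
r=cv2.minAreaRect(atz(d,cnt.reshape(-1,2),22)[:,:2].astype(np.float32)); print('tray',c,a,r)
n,c,a=big((hsv[...,0]<15)&(hsv[...,1]>120),(165,195,195,220)); print('nozzle',atz(d,c,40),a)
g,c,a=big(d['image'].max(2)<75,(350,262,392,304)); print('bigcap area',a,atz(d,c,10))
crop=lambda i:cv2.resize(i[...,::-1],None,fx=6,fy=6,interpolation=2)
s=load('scene'); cv2.imwrite('pics/crop.png',np.hstack([crop(d['image'][180:260,325:390]),crop(s['image'][190:270,180:245])]))
E
```

```text
tankpx [352.89479105 202.50470865] 6796
tank top ((586.892578125, -198.42674255371094), (239.3245849609375, 199.67393493652344), 2.8878519535064697) [[462.3999938964844, -104.69999694824219], [472.3999938964844, -304.20001220703125], [711.4000244140625, -292.1000061035156], [701.4000244140625, -92.69999694824219]]
tanktop z 120.22429595908079
stub [[ 675.41627391 -258.99369365  134.        ]] 45
cap dark [355.39694656 210.96183206] 524 [[ 557.17843376 -199.30725326  152.        ]] z [146.02329563 153.07855893 183.51487499]
circ 355.40850830078125 210.9195556640625 13.177001953125 [[ 557.28797429 -199.33760978  152.        ]]
wing [357.67785235 209.24832215] 149 [[ 556.79421845 -199.76043387  182.        ]] 181.15461965535337 ((558.3040161132812, -200.97830200195312), (56.63367462158203, 14.99610710144043), 6.591192245483398)
wing ang -172.85487450940943
tray [207.17148554 216.24227318] 4012 ((556.65625, 196.7073974609375), (221.13821411132812, 150.31629943847656), 74.05941009521484)
nozzle [[575.14620667 275.23443434  40.        ]] 49
bigcap area 817 [[ 375.16582206 -261.39155337   10.        ]]
```

View pics/crop.png

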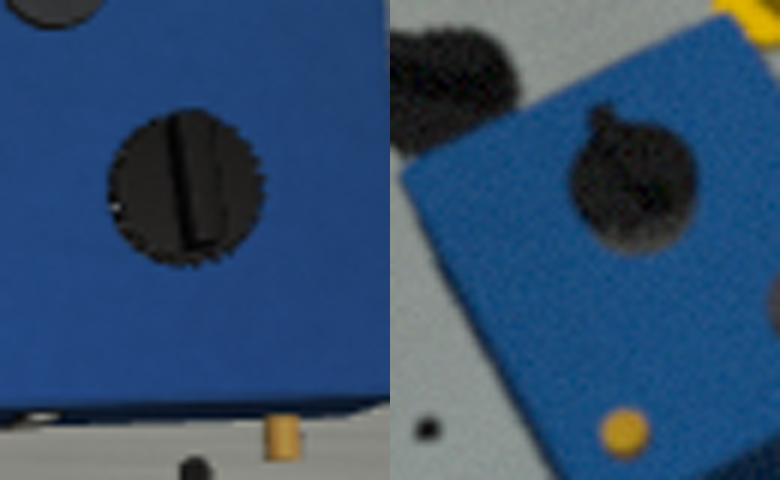

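The crop confirms it. The left (top) view shows the ribbed black cap on the tank with its wing near-vertical, and the right (scene) view shows the same cap with the bigger one on the table behind it. The measured cap at (557,-200) agrees with the neck computed from the tank. The wing is at about 7° in world and the tank at 2.9°. I'll move above it.

>>> play_rows(commands=[0.17, -0.365, 0.06, 0, 0, -75, 0.17, -0.365, 0.06, 0, 0, -75, 0.17, -0.365, 0.06, 0, 0, -75, 0.17, -0.365, 0.06, 0, 0, -75, 0.17, -0.365, 0.06, 0, 0, -75, 0.17, -0.365, 0.06, 0, 0, -75, 0.17, -0.365, 0.06, 0, 0, -75, 0.17, -0.365, 0.06, 0, 0, -75, 0.17, -0.365, 0.06, 0, 0, -75, 0.17, -0.365, 0.06, 0, 0, -75, 0.17, -0.365, 0.06, 0, 0, -75, 0.17, -0.365, 0.06, 0, 0, -75], grip=1)

```text
t: 1.1
tcp_pos: [389.7, 165.0, 265.5]
tcp_rot: [0.0, 0.753, 0.658, -0.0]
contact_force: [-0.4, 0.3, -0.5]
gripper_width: 1.0
finger_force: 0.0
```

>>> play_rows(commands=[0.168, -0.366, 0, 0, 0, -75.6, 0.168, -0.366, 0, 0, 0, -75.6, 0.168, -0.366, 0, 0, 0, -75.6, 0.168, -0.366, 0, 0, 0, -75.6, 0.168, -0.366, 0, 0, 0, -75.6, 0.168, -0.366, 0, 0, 0, -75.6, 0.168, -0.366, 0, 0, 0, -75.6, 0.168, -0.366, 0, 0, 0, -75.6, 0.168, -0.366, 0, 0, 0, -75.6, 0.168, -0.366, 0, 0, 0, -75.6, 0.168, -0.366, 0, 0, 0, -75.6, 0.168, -0.366, 0, 0, 0, -75.6])

```text
t: 2.1
tcp_pos: [557.6, -199.7, 263.9]
tcp_rot: [-0.001, 0.998, 0.061, -0.001]
contact_force: [-0.2, 0.6, 0.1]
gripper_width: 0.999
finger_force: 0.0
```

```bash
cat >> h.py <<'E'
def st(cx=557,cy=-199.8):
    from scipy.spatial.transform import Rotation as R
    o=manip.get_obs(); q=o['tcp_rot']; M=R.from_quat([q[1],q[2],q[3],q[0]]).as_matrix()
    print('t %.2f'%o['t'],'p',o['tcp_pos'].round(2),'yaw %.2f'%np.degrees(np.arctan2(M[1,0],M[0,0])),'tilt',np.degrees(M[:2,2]).round(2),'F',o['contact_force'].round(2),'T',o['torque'].round(3),'w %.3f'%o['gripper_width'],'ff %.1f'%o['finger_force'],'j6 %.2f'%o['joints'][5]); return o,M
E
python3 - <<'E'
from h import *
st()
E
```

```text
t 2.10 p [ 557.58 -199.65  263.88] yaw 7.00 tilt [-0.13  0.09] F [-0.24  0.59  0.07] T [ 0.04   0.179 -0.007] w 0.999 ff 0.0 j6 0.99
```

>>> play_rows(commands=[-0.0005, 0, -0.04, 0, 0, 0, -0.0005, 0, -0.08, 0, 0, 0, -0.0005, 0, -0.095, 0, 0, 0, -0.0005, 0, -0.106, 0, 0, 0, -0.0005, 0, -0.106, 0, 0, 0, -0.0005, 0, -0.106, 0, 0, 0])

```text
t: 2.6
tcp_pos: [556.9, -198.4, 160.0]
tcp_rot: [0.0, 0.998, 0.062, 0.0]
contact_force: [-0.5, -0.2, 0.0]
gripper_width: 1.002
finger_force: 0.0
```

```bash
python3 - <<'E'
from h import *
st()
d=grab('top'); s=grab('scene')
crop=lambda i:cv2.resize(i[...,::-1],None,fx=6,fy=6,interpolation=2)
u,v=proj(s,[557,-200,165])[0].astype(int)
cv2.imwrite('pics/crop2.png',np.hstack([crop(d['image'][180:260,325:390]),crop(s['image'][v-40:v+40,u-32:u+33])]))
E
```

```text
t 2.60 p [ 556.95 -198.38  160.01] yaw 7.16 tilt [ 0.03 -0.  ] F [-0.54 -0.18  0.04] T [ 0.015  0.121 -0.013] w 1.002 ff 0.0 j6 0.99
```

View pics/crop2.png

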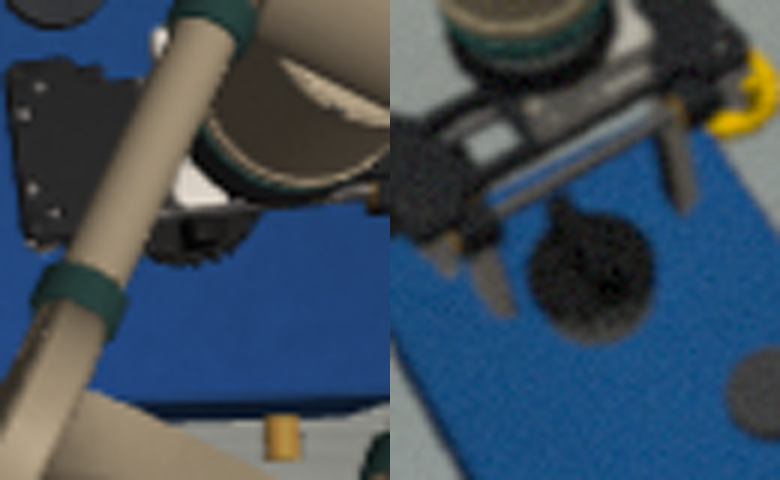

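The open fingers straddle the wing: in the scene crop they are left and right of the black wing at (560,220). TCP z 160 is clear of the disc, so I'll close.

>>> play_rows(commands=[0, -0.001, -0.001, 0, 0, 0, 0, -0.001, -0.001, 0, 0, 0, 0, -0.001, -0.001, 0, 0, 0, 0, -0.001, -0.001, 0, 0, 0, 0, -0.001, -0.001, 0, 0, 0, 0, -0.001, -0.001, 0, 0, 0, 0, -0.001, -0.001, 0, 0, 0, 0, -0.001, -0.001, 0, 0, 0], grip=0)

```text
t: 3.37
tcp_pos: [556.5, -200.3, 158.4]
tcp_rot: [-0.0, 0.998, 0.061, -0.0]
contact_force: [-0.1, -0.8, 0.6]
gripper_width: 0.472
finger_force: 0.0
```

```bash
python3 - <<'E'
from h import *
for i in range(3): st()
E
```

```text
t 3.37 p [ 556.5  -200.34  158.43] yaw 7.00 tilt [-0.01 -0.  ] F [-0.06 -0.82  0.56] T [-0.016  0.131 -0.033] w 0.472 ff 0.0 j6 0.99
t 3.37 p [ 556.5  -200.34  158.43] yaw 7.00 tilt [-0.01 -0.  ] F [-0.06 -0.82  0.56] T [-0.016  0.131 -0.033] w 0.472 ff 0.0 j6 0.99
t 3.37 p [ 556.5  -200.34  158.43] yaw 7.00 tilt [-0.01 -0.  ] F [-0.06 -0.82  0.56] T [-0.016  0.131 -0.033] w 0.472 ff 0.0 j6 0.99
```

Fingers are still closing slowly, so I'll keep going.

>>> play_rows(commands=[0, 0, 0, 0, 0, 0, 0, 0, 0, 0, 0, 0, 0, 0, 0, 0, 0, 0, 0, 0, 0, 0, 0, 0, 0, 0, 0, 0, 0, 0, 0, 0, 0, 0, 0, 0, 0, 0, 0, 0, 0, 0, 0, 0, 0, 0, 0, 0])

```text
t: 4.03
tcp_pos: [556.6, -200.9, 158.6]
tcp_rot: [0.001, 0.998, 0.061, 0.0]
contact_force: [-0.4, -2.4, 1.1]
gripper_width: 0.148
finger_force: 29.9
```

```bash
python3 - <<'E'
from h import *
st()
E
```

```text
t 4.03 p [ 556.64 -200.85  158.57] yaw 7.01 tilt [ 0.01 -0.06] F [-0.38 -2.38  1.07] T [-0.404  0.103  0.006] w 0.148 ff 29.9 j6 0.99
```

>>> play_rows(commands=[0, -0.0005, 0, 0, 0, 2, 0, -0.0005, 0, 0, 0, 4, 0, -0.0005, 0, 0, 0, 6, 0, -0.0005, 0, 0, 0, 8, 0, -0.0005, 0, 0, 0, 9, 0, -0.0005, 0, 0, 0, 9])

```text
t: 4.53
tcp_pos: [556.9, -200.6, 158.6]
tcp_rot: [-0.0, 0.99, 0.139, 0.0]
contact_force: [1.0, -0.3, 1.4]
gripper_width: 0.148
finger_force: 29.9
```

```bash
python3 - <<'E'
from h import *
st()
E
```

```text
t 4.53 p [ 556.88 -200.61  158.58] yaw 16.00 tilt [0.04 0.02] F [ 0.97 -0.28  1.44] T [-0.058 -0.029 -0.065] w 0.148 ff 29.9 j6 0.83
```

>>> play_rows(commands=[0, 0, 0, 0, 0, 1, 0, 0, 0, 0, 0, 2, 0, 0, 0, 0, 0, 3, 0, 0, 0, 0, 0, 3])

```text
t: 4.87
tcp_pos: [556.8, -200.6, 158.6]
tcp_rot: [-0.0, 0.986, 0.165, 0.0]
contact_force: [2.3, 0.9, 1.1]
gripper_width: 0.148
finger_force: 29.9
```

```bash
python3 -c "from h import *;st()"
```

```text
t 4.87 p [ 556.81 -200.61  158.56] yaw 19.05 tilt [0.03 0.02] F [2.33 0.94 1.07] T [ 0.079 -0.057 -0.062] w 0.148 ff 29.9 j6 0.77
```

>>> play_rows(commands=[0, 0, 0, 0, 0, 1, 0, 0, 0, 0, 0, 2, 0, 0, 0, 0, 0, 2])

```text
t: 5.12
tcp_pos: [556.7, -200.6, 158.6]
tcp_rot: [-0.0, 0.983, 0.183, 0.0]
contact_force: [1.8, 0.9, 0.2]
gripper_width: 0.144
finger_force: 29.9
```

```bash
python3 -c "from h import *;st()"
```

```text
t 5.12 p [ 556.74 -200.6   158.56] yaw 21.07 tilt [0.02 0.02] F [1.77 0.86 0.21] T [ 0.144 -0.108 -0.046] w 0.144 ff 29.9 j6 0.74
```

>>> play_rows(commands=[0, 0, 0, 0, 0, 1, 0, 0, 0, 0, 0, 2, 0, 0, 0, 0, 0, 2])

```text
t: 5.37
tcp_pos: [556.6, -200.7, 158.5]
tcp_rot: [-0.0, 0.98, 0.2, 0.0]
contact_force: [1.3, 0.5, 1.0]
gripper_width: 0.145
finger_force: 29.9
```

```bash
python3 -c "from h import *;st()"
```

```text
t 5.37 p [ 556.65 -200.67  158.53] yaw 23.07 tilt [0.01 0.01] F [1.29 0.5  0.96] T [ 0.189 -0.229 -0.061] w 0.145 ff 29.9 j6 0.70
```

>>> play_rows(commands=[0, 0, 0, 0, 0, 1, 0, 0, 0, 0, 0, 2, 0, 0, 0, 0, 0, 2])

```text
t: 5.62
tcp_pos: [556.6, -200.8, 158.6]
tcp_rot: [0.0, 0.976, 0.217, 0.0]
contact_force: [2.0, 0.7, 1.2]
gripper_width: 0.149
finger_force: 29.9
```

```bash
python3 -c "from h import *;st()"
```

```text
t 5.62 p [ 556.6  -200.76  158.58] yaw 25.07 tilt [0.01 0.  ] F [2.02 0.68 1.17] T [ 0.206 -0.171 -0.028] w 0.149 ff 29.9 j6 0.67
```

>>> play_rows(commands=[0, 0, 0, 0, 0, 1, 0, 0, 0, 0, 0, 2, 0, 0, 0, 0, 0, 2])

```text
t: 5.87
tcp_pos: [556.5, -200.8, 158.6]
tcp_rot: [0.0, 0.972, 0.234, 0.0]
contact_force: [1.4, 1.0, 2.2]
gripper_width: 0.147
finger_force: 29.9
```

```bash
python3 -c "from h import *;st()"
```

```text
t 5.87 p [ 556.53 -200.83  158.57] yaw 27.07 tilt [ 0.   -0.01] F [1.39 1.02 2.2 ] T [ 0.185 -0.125  0.012] w 0.147 ff 29.9 j6 0.63
```

>>> play_rows(commands=[0, 0, 0, 0, 0, 1, 0, 0, 0, 0, 0, 2, 0, 0, 0, 0, 0, 2])

```text
t: 6.12
tcp_pos: [556.5, -200.9, 158.5]
tcp_rot: [0.0, 0.968, 0.251, -0.0]
contact_force: [0.9, 0.9, 1.3]
gripper_width: 0.147
finger_force: 29.9
```

```bash
python3 -c "from h import *;st()"
```

```text
t 6.12 p [ 556.52 -200.86  158.55] yaw 29.07 tilt [-0.   -0.01] F [0.89 0.86 1.29] T [ 0.119 -0.116 -0.036] w 0.147 ff 29.9 j6 0.60
```

>>> play_rows(commands=[0, 0, 0, 0, 0, 1, 0, 0, 0, 0, 0, 2, 0, 0, 0, 0, 0, 2])

```text
t: 6.37
tcp_pos: [556.5, -200.9, 158.5]
tcp_rot: [0.0, 0.963, 0.268, -0.0]
contact_force: [1.6, 0.1, 3.0]
gripper_width: 0.152
finger_force: 29.9
```

```bash
python3 -c "from h import *;st()"
```

```text
t 6.37 p [ 556.5  -200.92  158.53] yaw 31.07 tilt [-0.   -0.01] F [1.63 0.06 2.95] T [ 0.132 -0.012 -0.07 ] w 0.152 ff 29.9 j6 0.56
```

>>> play_rows(commands=[0, 0, 0, 0, 0, 1, 0, 0, 0, 0, 0, 1])

```text
t: 6.53
tcp_pos: [556.5, -200.9, 158.5]
tcp_rot: [0.0, 0.961, 0.276, -0.0]
contact_force: [0.0, -0.0, 2.0]
gripper_width: 0.149
finger_force: 29.9
```

```bash
python3 -c "from h import *;st()"
```

```text
t 6.53 p [ 556.48 -200.92  158.54] yaw 32.06 tilt [-0.   -0.02] F [ 0.   -0.02  1.96] T [ 0.075 -0.006 -0.017] w 0.149 ff 29.9 j6 0.55
```

>>> play_rows(commands=[0, 0, 0, 0, 0, 1, 0, 0, 0, 0, 0, 2, 0, 0, 0, 0, 0, 2])

```text
t: 6.78
tcp_pos: [556.5, -200.9, 158.5]
tcp_rot: [0.0, 0.956, 0.293, -0.0]
contact_force: [0.2, -0.2, 1.9]
gripper_width: 0.146
finger_force: 29.9
```

```bash
python3 -c "from h import *;st()"
```

```text
t 6.78 p [ 556.5  -200.93  158.54] yaw 34.07 tilt [-0.   -0.02] F [ 0.18 -0.22  1.87] T [ 0.032 -0.04  -0.023] w 0.146 ff 29.9 j6 0.51
```

>>> play_rows(commands=[0, 0, 0, 0, 0, 1, 0, 0, 0, 0, 0, 2, 0, 0, 0, 0, 0, 2])

```text
t: 7.03
tcp_pos: [556.6, -200.9, 158.6]
tcp_rot: [0.0, 0.951, 0.31, 0.0]
contact_force: [0.6, 0.5, 1.8]
gripper_width: 0.148
finger_force: 29.9
```

```bash
python3 -c "from h import *;st()"
```

```text
t 7.03 p [ 556.59 -200.91  158.56] yaw 36.07 tilt [ 0.01 -0.02] F [0.56 0.51 1.81] T [-0.003  0.019 -0.046] w 0.148 ff 29.9 j6 0.48
```

>>> play_rows(commands=[0, 0, 0, 0, 0, 1, 0, 0, 0, 0, 0, 2, 0, 0, 0, 0, 0, 2])

```text
t: 7.28
tcp_pos: [556.8, -201.1, 158.6]
tcp_rot: [0.0, 0.945, 0.326, 0.0]
contact_force: [1.1, 0.8, 2.8]
gripper_width: 0.153
finger_force: 30.0
```

```bash
python3 -c "from h import *;st()"
```

```text
t 7.28 p [ 556.81 -201.13  158.56] yaw 38.07 tilt [ 0.04 -0.04] F [1.14 0.81 2.82] T [-0.103 -0.108 -0.125] w 0.153 ff 30.0 j6 0.44
```

>>> play_rows(commands=[0, 0, 0, 0, 0, 0.5, 0, 0, 0, 0, 0, 1, 0, 0, 0, 0, 0, 1])

```text
t: 7.53
tcp_pos: [556.9, -201.2, 158.6]
tcp_rot: [0.001, 0.943, 0.334, 0.0]
contact_force: [1.6, -1.3, 1.0]
gripper_width: 0.145
finger_force: 30.0
```

```bash
python3 -c "from h import *;st()"
```

```text
t 7.53 p [ 556.92 -201.24  158.56] yaw 39.03 tilt [ 0.05 -0.05] F [ 1.63 -1.27  1.01] T [-0.332 -0.202 -0.11 ] w 0.145 ff 30.0 j6 0.43
```

>>> play_rows(commands=[0, 0, 0, 0, 0, 0.5, 0, 0, 0, 0, 0, 1, 0, 0, 0, 0, 0, 1])

```text
t: 7.78
tcp_pos: [557.0, -201.3, 158.6]
tcp_rot: [0.001, 0.94, 0.342, 0.0]
contact_force: [3.7, -3.2, 0.6]
gripper_width: 0.147
finger_force: 30.0
```

```bash
python3 -c "from h import *;st()"
```

```text
t 7.78 p [ 557.02 -201.32  158.55] yaw 40.03 tilt [ 0.06 -0.06] F [ 3.75 -3.2   0.58] T [-0.501 -0.347 -0.18 ] w 0.147 ff 30.0 j6 0.41
```

>>> play_rows(commands=[0, 0, 0, 0, 0, 0.5, 0, 0, 0, 0, 0, 1, 0, 0, 0, 0, 0, 1, 0, 0, 0, 0, 0, 1])

```text
t: 8.12
tcp_pos: [557.0, -201.3, 158.6]
tcp_rot: [0.001, 0.937, 0.35, 0.0]
contact_force: [3.3, -3.2, 0.9]
gripper_width: 0.147
finger_force: 30.1
```

```bash
python3 -c "from h import *;st()"
```

```text
t 8.12 p [ 557.04 -201.29  158.59] yaw 41.00 tilt [ 0.06 -0.05] F [ 3.29 -3.17  0.87] T [-0.756 -0.565 -0.385] w 0.147 ff 30.1 j6 0.39
```

Firm first-stop contact at 41° world: the torque rises to -0.385 N·m with Fz near 0, so the cap is unpressed. Next I'll back off 1.5° and press about 5 mm.

>>> play_rows(commands=[0, 0, 0, 0, 0, -1.5, 0, 0, -0.001, 0, 0, -1.5, 0, 0, -0.002, 0, 0, -1.5, 0, 0, -0.003, 0, 0, -1.5, 0, 0, -0.004, 0, 0, -1.5, 0, 0, -0.005, 0, 0, -1.5, 0, 0, -0.005, 0, 0, -1.5])

```text
t: 8.7
tcp_pos: [557.0, -201.2, 155.1]
tcp_rot: [0.001, 0.941, 0.339, 0.001]
contact_force: [1.9, -2.1, 7.8]
gripper_width: 0.145
finger_force: 30.0
```

```bash
python3 -c "from h import *;st()"
```

```text
t 8.70 p [ 556.99 -201.25  155.14] yaw 39.58 tilt [ 0.11 -0.09] F [ 1.86 -2.09  7.8 ] T [-0.514 -0.173  0.025] w 0.145 ff 30.0 j6 0.42
```

>>> play_rows(commands=[0, 0, -0.001, 0, 0, 0, 0, 0, -0.002, 0, 0, 0, 0, 0, -0.0025, 0, 0, 0, 0, 0, -0.0025, 0, 0, 0])

```text
t: 9.03
tcp_pos: [557.0, -201.3, 153.1]
tcp_rot: [0.001, 0.941, 0.339, 0.001]
contact_force: [1.4, -2.6, 10.9]
gripper_width: 0.149
finger_force: 30.0
```

```bash
python3 -c "from h import *;st()"
```

```text
t 9.03 p [ 557.   -201.27  153.1 ] yaw 39.58 tilt [ 0.12 -0.1 ] F [ 1.36 -2.61 10.93] T [-0.496 -0.038 -0.02 ] w 0.149 ff 30.0 j6 0.42
```

>>> play_rows(commands=[0, 0, -0.0005, 0, 0, 1, 0, 0, -0.0005, 0, 0, 2, 0, 0, -0.0005, 0, 0, 3, 0, 0, -0.0005, 0, 0, 4])

```text
t: 9.37
tcp_pos: [556.9, -200.8, 152.8]
tcp_rot: [0.001, 0.928, 0.372, 0.001]
contact_force: [1.7, -2.0, 10.3]
gripper_width: 0.144
finger_force: 30.0
```

```bash
python3 -c "from h import *;st()"
```

```text
t 9.37 p [ 556.92 -200.85  152.76] yaw 43.63 tilt [ 0.12 -0.05] F [ 1.66 -1.99 10.31] T [-0.275 -0.014 -0.019] w 0.144 ff 30.0 j6 0.35
```

>>> play_rows(commands=[0, 0, 0, 0, 0, 3, 0, 0, 0, 0, 0, 6, 0, 0, 0, 0, 0, 9, 0, 0, 0, 0, 0, 12, 0, 0, 0, 0, 0, 15, 0, 0, 0, 0, 0, 18, 0, 0, 0, 0, 0, 21, 0, 0, 0, 0, 0, 24, 0, 0, 0, 0, 0, 27, 0, 0, 0, 0, 0, 30, 0, 0, 0, 0, 0, 30])

```text
t: 10.28
tcp_pos: [556.5, -200.4, 152.6]
tcp_rot: [0.0, 0.8, 0.6, 0.0]
contact_force: [0.5, -0.6, 10.3]
gripper_width: 0.145
finger_force: 30.0
```

```bash
python3 -c "from h import *;st()"
```

```text
t 10.28 p [ 556.49 -200.35  152.62] yaw 73.68 tilt [0.06 0.  ] F [ 0.52 -0.55 10.31] T [-0.187  0.01   0.01 ] w 0.145 ff 30.0 j6 -0.18
```

>>> play_rows(commands=[0, 0, 0, 0, 0, 1.5, 0, 0, 0, 0, 0, 3, 0, 0, 0, 0, 0, 4, 0, 0, 0, 0, 0, 4])

```text
t: 10.62
tcp_pos: [556.5, -200.4, 152.6]
tcp_rot: [0.0, 0.779, 0.627, 0.0]
contact_force: [1.1, -0.4, 10.5]
gripper_width: 0.148
finger_force: 30.0
```

```bash
python3 -c "from h import *;st()"
```

```text
t 10.62 p [ 556.49 -200.37  152.59] yaw 77.61 tilt [ 0.06 -0.  ] F [ 1.09 -0.42 10.5 ] T [-0.189  0.076 -0.016] w 0.148 ff 30.0 j6 -0.25
```

>>> play_rows(commands=[0, 0, 0, 0, 0, 1, 0, 0, 0, 0, 0, 2, 0, 0, 0, 0, 0, 2])

```text
t: 10.87
tcp_pos: [556.5, -200.4, 152.6]
tcp_rot: [0.0, 0.768, 0.64, 0.0]
contact_force: [-0.7, -0.9, 10.8]
gripper_width: 0.145
finger_force: 30.0
```

```bash
python3 -c "from h import *;st()"
```

```text
t 10.87 p [ 556.48 -200.36  152.6 ] yaw 79.61 tilt [0.06 0.  ] F [-0.66 -0.87 10.8 ] T [-0.223  0.016 -0.046] w 0.145 ff 30.0 j6 -0.28
```

>>> play_rows(commands=[0, 0, 0, 0, 0, 1, 0, 0, 0, 0, 0, 2, 0, 0, 0, 0, 0, 2])

```text
t: 11.12
tcp_pos: [556.7, -200.4, 152.6]
tcp_rot: [0.001, 0.757, 0.653, 0.001]
contact_force: [1.0, -0.1, 9.6]
gripper_width: 0.148
finger_force: 30.0
```

```bash
python3 -c "from h import *;st()"
```

```text
t 11.12 p [ 556.73 -200.39  152.62] yaw 81.59 tilt [0.1 0. ] F [ 0.99 -0.05  9.61] T [-0.231 -0.019 -0.162] w 0.148 ff 30.0 j6 -0.32
```

>>> play_rows(commands=[0, 0, 0, 0, 0, 1, 0, 0, 0, 0, 0, 2, 0, 0, 0, 0, 0, 2])

```text
t: 11.37
tcp_pos: [557.4, -200.4, 152.6]
tcp_rot: [0.001, 0.746, 0.666, 0.001]
contact_force: [2.1, -0.3, 10.3]
gripper_width: 0.144
finger_force: 30.0
```

```bash
python3 -c "from h import *;st()"
```

```text
t 11.37 p [ 557.38 -200.43  152.63] yaw 83.58 tilt [ 0.17 -0.  ] F [ 2.12 -0.33 10.33] T [-0.266 -0.241 -0.216] w 0.144 ff 30.0 j6 -0.35
```

>>> play_rows(commands=[0, 0, 0, 0, 0, 1, 0, 0, 0, 0, 0, 1.5, 0, 0, 0, 0, 0, 1.5])

```text
t: 11.62
tcp_pos: [557.8, -200.4, 152.6]
tcp_rot: [0.001, 0.737, 0.676, 0.001]
contact_force: [2.8, -0.9, 9.7]
gripper_width: 0.148
finger_force: 30.1
```

```bash
python3 -c "from h import *;st()"
```

```text
t 11.62 p [ 557.75 -200.45  152.65] yaw 85.04 tilt [ 0.21 -0.  ] F [ 2.8  -0.91  9.69] T [-0.21  -0.399 -0.394] w 0.148 ff 30.1 j6 -0.38
```

>>> play_rows(commands=[0, 0, 0.002, 0, 0, -0.5, 0, 0, 0.004, 0, 0, -0.5, 0, 0, 0.006, 0, 0, -0.5, 0, 0, 0.008, 0, 0, -0.5, 0, 0, 0.0095, 0, 0, -0.5, 0, 0, 0.011, 0, 0, -0.5, 0, 0, 0.011, 0, 0, -0.5, 0, 0, 0.011, 0, 0, -0.5])

```text
t: 12.28
tcp_pos: [557.5, -200.5, 161.4]
tcp_rot: [0.0, 0.74, 0.673, 0.001]
contact_force: [6.9, -0.6, -0.0]
gripper_width: 0.147
finger_force: 30.0
```

```bash
python3 -c "from h import *;st()"
```

```text
t 12.28 p [ 557.52 -200.48  161.36] yaw 84.55 tilt [0.11 0.03] F [ 6.94 -0.64 -0.01] T [-0.321 -1.083 -0.057] w 0.147 ff 30.0 j6 -0.37
```

>>> play_rows(commands=[0.001, 0, 0.002, 0, 0, 0, 0.001, 0, 0.004, 0, 0, 0, 0.001, 0, 0.006, 0, 0, 0, 0.001, 0, 0.008, 0, 0, 0, 0.001, 0, 0.01, 0, 0, 0, 0.001, 0, 0.01, 0, 0, 0])

```text
t: 12.78
tcp_pos: [556.3, -200.1, 171.6]
tcp_rot: [-0.001, 0.74, 0.673, -0.0]
contact_force: [0.3, 0.3, -1.1]
gripper_width: 0.148
finger_force: 30.0
```

```bash
python3 -c "from h import *;st()"
```

```text
t 12.78 p [ 556.3  -200.13  171.59] yaw 84.52 tilt [-0.14  0.08] F [ 0.31  0.28 -1.12] T [-0.051  0.09  -0.024] w 0.148 ff 30.0 j6 -0.37
```

>>> play_rows(commands=[0, 0, 0.025, 0, 0, 0, 0, 0, 0.05, 0, 0, 0, 0, 0.01, 0.075, 0, 0, 0, 0, 0.03, 0.085, 0, 0, 5, 0, 0.055, 0.085, 0, 0, 11, 0, 0.08, 0.085, 0, 0, 17, 0, 0.11, 0.085, 0, 0, 23, -0.001, 0.14, 0.085, 0, 0, 29, -0.002, 0.17, 0.085, 0, 0, 35, -0.003, 0.2, 0.085, 0, 0, 41, -0.003, 0.23, 0.085, 0, 0, 47, -0.004, 0.26, 0.085, 0, 0, 53])

```text
t: 13.78
tcp_pos: [552.1, 60.7, 256.4]
tcp_rot: [-0.001, 0.36, 0.933, -0.0]
contact_force: [-0.2, 0.1, -0.8]
gripper_width: 0.145
finger_force: 30.0
```

>>> play_rows(commands=[0, 0.03, 0, 0, 0, 6, 0, 0.06, 0, 0, 0, 12, 0, 0.085, 0, 0, 0, 18, -0.001, 0.105, 0, 0, 0, 23, -0.001, 0.117, 0, 0, 0, 26.5, -0.001, 0.117, -0.02, 0, 0, 26.5, -0.001, 0.117, -0.04, 0, 0, 26.5, -0.001, 0.117, -0.04, 0, 0, 26.5, -0.001, 0.117, -0.04, 0, 0, 26.5])

```text
t: 14.53
tcp_pos: [551.0, 176.0, 215.7]
tcp_rot: [-0.002, 0.139, 0.99, -0.001]
contact_force: [-0.6, -0.3, 0.1]
gripper_width: 0.143
finger_force: 30.0
```

```bash
python3 - <<'E'
from h import *
st()
s=grab('scene');d=grab('top')
crop=lambda i:cv2.resize(i[...,::-1],None,fx=4,fy=4,interpolation=2)
cv2.imwrite('pics/crop3.png',np.hstack([crop(d['image'][160:280,150:250]),crop(s['image'][120:240,270:370])]))
E
```

```text
t 14.53 p [550.99 176.   215.66] yaw 164.02 tilt [-0.23 -0.04] F [-0.63 -0.35  0.1 ] T [ 0.019  0.062 -0.016] w 0.143 ff 30.0 j6 -1.10
```

View pics/crop3.png

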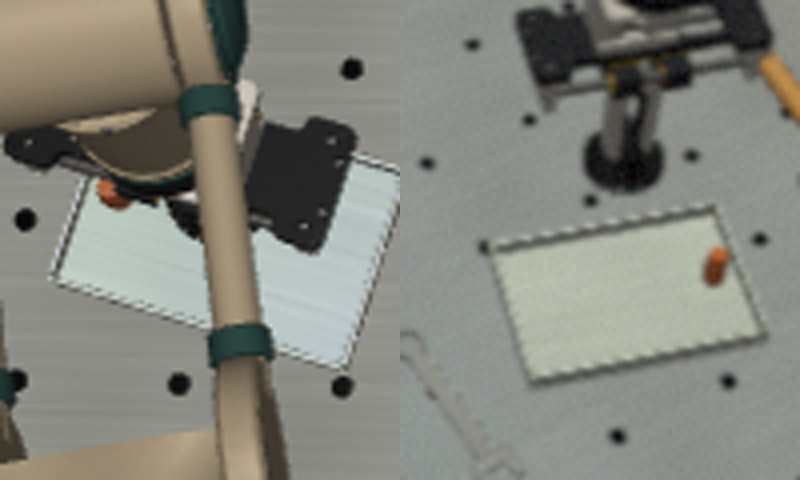

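The cap hangs upright in the gripper (scene crop at 622,160) over the tray, with the nozzle well to one side (715,265). I'll lower it.

>>> play_rows(commands=[0, 0, -0.025, 0, 0, 0, 0, 0, -0.05, 0, 0, 0, 0, 0, -0.075, 0, 0, 0, 0, 0, -0.1, 0, 0, 0, 0, 0, -0.125, 0, 0, 0, 0, 0, -0.145, 0, 0, 0, 0, 0, -0.16, 0, 0, 0, 0, 0, -0.17, 0, 0, 0, 0, 0, -0.175, 0, 0, 0, 0, 0, -0.178, 0, 0, 0, 0, 0, -0.178, 0, 0, 0])

```text
t: 15.55
tcp_pos: [553.2, 176.2, 39.0]
tcp_rot: [0.0, 0.139, 0.99, 0.0]
contact_force: [0.3, 1.1, -0.4]
gripper_width: 0.146
finger_force: 30.0
```

```bash
python3 -c "from h import *;st()"
```

```text
t 15.55 p [553.17 176.2   39.  ] yaw 164.00 tilt [0.06 0.02] F [ 0.32  1.11 -0.44] T [0.033 0.022 0.004] w 0.146 ff 30.0 j6 -1.10
```

>>> play_rows(commands=[0, 0, -0.001, 0, 0, 0, 0, 0, -0.002, 0, 0, 0, 0, 0, -0.003, 0, 0, 0, 0, 0, -0.004, 0, 0, 0, 0, 0, -0.005, 0, 0, 0, 0, 0, -0.006, 0, 0, 0, 0, 0, -0.006, 0, 0, 0])

```text
t: 16.13
tcp_pos: [552.6, 176.2, 32.5]
tcp_rot: [0.0, 0.139, 0.99, 0.0]
contact_force: [-0.0, 0.7, -0.3]
gripper_width: 0.142
finger_force: 30.0
```

```bash
python3 -c "from h import *;st()"
```

```text
t 16.13 p [552.59 176.2   32.53] yaw 164.01 tilt [0.01 0.01] F [-0.02  0.68 -0.28] T [ 0.051 -0.023 -0.014] w 0.142 ff 30.0 j6 -1.10
```

>>> play_rows(commands=[0, 0, -0.0005, 0, 0, 0, 0, 0, -0.001, 0, 0, 0, 0, 0, -0.0015, 0, 0, 0, 0, 0, -0.0015, 0, 0, 0])

```text
t: 16.47
tcp_pos: [552.7, 176.2, 32.5]
tcp_rot: [0.0, 0.139, 0.99, 0.0]
contact_force: [-2.3, -0.2, 8.5]
gripper_width: 0.146
finger_force: 30.0
```

```bash
python3 -c "from h import *;st()"
```

```text
t 16.47 p [552.74 176.24  32.5 ] yaw 164.01 tilt [0.05 0.01] F [-2.34 -0.19  8.5 ] T [-0.141  0.511 -0.039] w 0.146 ff 30.0 j6 -1.10
```

The cap is on the floor. I'll ease off and open.

>>> play_rows(commands=[0, 0, 0.001, 0, 0, 0, 0, 0, 0.001, 0, 0, 0, 0, 0, 0.001, 0, 0, 0, 0, 0, 0.001, 0, 0, 0, 0, 0, 0.001, 0, 0, 0, 0, 0, 0.001, 0, 0, 0, 0, 0, 0.001, 0, 0, 0, 0, 0, 0.001, 0, 0, 0, 0, 0, 0.001, 0, 0, 0, 0, 0, 0.001, 0, 0, 0], grip=0.75)

```text
t: 17.3
tcp_pos: [552.6, 176.2, 32.0]
tcp_rot: [0.0, 0.139, 0.99, 0.0]
contact_force: [-0.5, 0.4, 0.2]
gripper_width: 0.746
finger_force: 0.0
```

>>> play_rows(commands=[0, 0, 0.003, 0, 0, 0, 0, 0, 0.01, 0, 0, 0, 0, 0, 0.03, 0, 0, 0, 0, 0, 0.06, 0, 0, 0, 0, 0, 0.1, 0, 0, 0, 0, 0, 0.14, 0, 0, 0, 0, 0, 0.18, 0, 0, 0, -0.03, -0.03, 0.2, 0, 0, 0, -0.06, -0.06, 0.2, 0, 0, 0, -0.09, -0.09, 0.2, 0, 0, 0, -0.12, -0.12, 0.2, 0, 0, 0, -0.12, -0.12, 0.2, 0, 0, 0])

```text
t: 18.3
tcp_pos: [427.3, 53.3, 232.8]
tcp_rot: [-0.001, 0.14, 0.99, -0.001]
contact_force: [-0.3, -0.1, -0.8]
gripper_width: 0.751
finger_force: 0.0
```

```bash
python3 - <<'E'
from h import *
st()
s=grab('scene');d=grab('top')
P=pts(s);Z=P[...,2]
B=(np.abs(P[...,0]-552)<45)&(np.abs(P[...,1]-176)<45)
w=B&(Z>44)&(Z<80); print('wing',w.sum(),P[w].mean(0) if w.any() else 0,np.percentile(Z[w],[50,95]))
crop=lambda i:cv2.resize(i[...,::-1],None,fx=4,fy=4,interpolation=2)
cv2.imwrite('pics/crop4.png',np.hstack([crop(d['image'][160:280,150:250]),crop(s['image'][120:240,270:370])]))
E
```

```text
t 18.30 p [427.34  53.31 232.85] yaw 163.89 tilt [-0.13 -0.14] F [-0.29 -0.15 -0.76] T [0.055 0.009 0.014] w 0.751 ff 0.0 j6 -1.32
wing 66 [554.15198529 172.65190167  54.23630643] [54.96528152 58.12793841]
```

View pics/crop4.png

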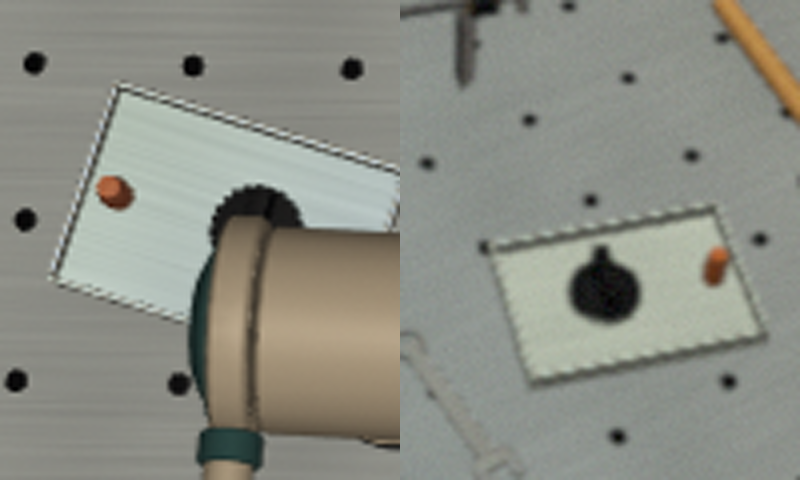

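The cap stands upright mid-tray (scene crop at 605,285). Its wing top is at about 57 mm, against 56 expected. The nozzle hasn't moved and the gripper is clear, so I'm handing in.

```bash
python3 -c "
from h import *
print(manip.finish_job())"
```

```text
the job is handed in; nothing more can be done
None
```

The cap was turned gently to its first stop, pressed down, turned past it, released and lifted out; it now stands upright in the middle of the parts tray with the gripper clear, and the job is handed in (no verdict came back).

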